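Push the display tray round its L-slot to the close-up spot

TASK

On the display board, push the small round tray that carries the cup along the L-shaped slot, round the corner, and up the other leg until it is fully home at the far end, in front of the little fill light. Only push the tray from outside with the fingers: do not lift or tip it and do not touch the cup, which must ride along standing upright on it. Leave everything else on the table undisturbed, and finish with the hand clear.

Things in the scene. Friction and masses are not known exactly. Their poses are not given: they have to be found in the camera images.
- board: fixed bamboo board, 250 (x) x 240 (y) x 26 mm thick, flat on the table; origin at the centre of its underside, z up. In its top an L-shaped slot, 18 mm wide, 20 mm deep, square ends: first leg along board +x from slot_start to slot_corner, second along board +y from slot_corner to slot_end. A fill light (90 mm along x, 12 mm thick, top 98 mm above the table) stands on it at board x +60, y +112 mm.
- slot_start (a point): closed start of the slot: pin position on the slot's centre line at the level of the board's top; board frame (-60, -45, 26) mm, axes as the board's
- slot_corner (a point): corner of the slot, where the centre lines of the two legs meet; board frame (60, -45, 26) mm, axes as the board's
- slot_end (a point): far end of the slot, next to the fill light: where the pin stands when the tray is fully home (play of 2 mm each way); board frame (60, 55, 26) mm, axes as the board's
- carrier: loose round aluminium tray, 72 mm diameter, 18 mm high (10 mm floor, 4 mm thick rim), 0.25 to 0.5 kg, flat on the board, free to turn about z. A 14 mm pin under its centre reaches 16 mm down into the slot (2 mm play each side); only friction, 1 to 6 N, resists a push. Origin: centre of its underside, on the pin axis, z up. Starts within the first 30 mm of the first leg.
- cup: loose white cup, 52 mm diameter at the rim, 45 mm high, standing on the tray's floor inside the rim (its rim is 55 mm above the board's top); origin at the centre of its underside, z up; it may slide a few mm inside the tray's rim
- jar: bystander standing on the board: glass jar with wooden lid, 46 mm diameter, 55 mm high; origin at the centre of its underside
- tin: bystander standing on the board: steel tin, 36 mm diameter, 32 mm high; origin at the centre of its underside
- can: bystander on the table: drink can, 66 mm diameter, 115 mm high; origin at the centre of its underside
- flask: bystander on the table: grey bottle, 68 mm diameter, 200 mm high; origin at the centre of its underside
- tumbler: bystander on the table: glass, 72 mm diameter, 95 mm high; origin at the centre of its underside
- phone: bystander lying on the table: phone 150 (x) x 74 (y) x 8 mm; origin at the centre of its underside
- fan: bystander on the table: small desk fan on a 70 mm foot, 90 mm head, 173 mm high; origin at the centre of its underside
Not all that is in view belongs to the job. What is shaped like the carrier but red or yellow is not meant.

How it is judged (in metres and radians):
On the way:
1. the tray has been pushed along the first leg to the corner (within 10 mm of it) (horizontal distance between carrier and slot_corner below 0.01 m).
At the end, for the whole second after the job is handed in: The tray lies flat on the board, at rest, its centre within 8 mm of the slot's end point, with the cup standing upright inside its rim (horizontal distance between carrier and slot_end below 0.008 m and z of carrier in the frame of board between 0.022 and 0.03 m and angle between carrier's own z axis and vertical below 0.1 rad and linear speed of each of carrier, cup below 0.01 m/s and horizontal distance between cup and carrier below 0.016 m and z of cup in the frame of carrier below 0.016 m and angle between cup's own z axis and vertical below 0.15 rad); the robot touches nothing.
It fails at once if the tray is lifted (8 mm) or tipped (0.25 rad) (z of carrier in the frame of board above 0.034 m or angle between carrier's own z axis and vertical above 0.25 rad).
It fails at once if the cup is touched by the hand or arm (over 1 N) (contact force between any of the fingers, the arm and cup above 1 N).
It fails at once if the cup tips (0.35 rad) or leaves the tray (angle between cup's own z axis and vertical above 0.35 rad or horizontal distance between cup and carrier above 0.025 m).
It fails at once if a bystander is moved (20 mm) or tipped (0.3 rad) (distance of any of jar, tin, can, flask, tumbler, phone, fan from where it was at the start of the episode above 0.02 m or angle between any of jar, tin, can, flask, tumbler, phone, fan's own z axis and vertical above 0.3 rad).
It also fails if it takes over 50 s, if anything falls off the work surface, if the arm or the gripper's body presses on something with over 40 N, if the wrist force passes 120 N, or if a joint passes its speed limit or range.

ROBOT

A 6-joint arm with a two-finger parallel gripper is mounted at the origin on the work surface. World frame = base frame: x ahead of the robot, y to its left, z up, the work surface at z = 0. Lengths are in mm, angles in rad, forces in N, time in s.
With the tool pointing down it reaches from about 275 to 975 mm from the base axis. Payload 8.4 kg.
Tool frame: the origin (TCP) lies on the centre line of the jaws, within the pads' length; the fingertips stand 17 mm ahead of it and the grasp point (between the pads) lies 2 mm behind it (arm.tcp_to_tips is the distance from the TCP to the fingertips, in mm); y points along the fingers, x is the direction in which the jaws open and shut, and the axes are right-handed (so a half turn about y gives the same grasp; the last joint's range is limited). The gripper opens to 92 mm and grips with 3 to 60 N. Pads are 20 mm wide; open, the fingers measure 128 mm over their backs; the gripper's body (75 mm by 189 mm) begins 69 mm behind the grasp point.
Start: joints at [-1.229, 0.353, 1.633, -0, 1.155, -0.002], TCP at [210.666, -588.428, 231.583] pointing down, gripper open.
Joint ranges: [-2.63, 2.63], [-0.92, 2.1], [0.06, 2.66], [-1.3, 4.44], [0, 2.69], [-3.02, 3.02]. Speed limits (rad/s): [2.22, 2.22, 2.79, 3.14, 3.14, 3.14].

INTERFACE

Orientations are given as a rotation vector (axis times angle).
In Python, from plant import arm gives the robot as it stands.
- The arm moves only by the tool step_arm, never from a script. Its arguments are lists of equal length, an entry for each row: "turn": the turn, a rotation vector about the tool's x, y, z in degrees, a list of three; "linear": the shift along the tool's x, y, z in cm, a list of three; "jaw": the opening in per cent of the stroke, from 0 (shut) to 100 (fully open). In form: {"turn": [[rx, ry, rz], ...], "linear": [[tx, ty, tz], ...], "jaw": [jaw, ...]}. A call has 1 to 12 rows; each row is the pose to reach, as a shift and turn from the pose commanded when the call began, along the tool's axes at that moment; what a row does not reach only later rows make up. A row lasts 1/8 s, in which the tool goes at most 62.5 mm and 10.7 degrees, less where a joint would pass 70% of its speed; a pose out of reach is approached as far as the arm can. A call with a gripper value outside its range is refused whole. The fingers move at their own pace and stop on an object; "newtons" is the grip in N (left out, the last holds). Time passes only in rows, so rows that repeat a pose let the fingers close. It gives the time, the measured TCP pose, the force and the opening at its end, in the units of the state.
- arm.read_state(): the state, without advancing time (a new reading comes with each control period).
- arm.capture(name): name is "scene" or "top" or "wrist"; returns the picture (420x560x3 uint8, blue, green, red); there is no depth.
- arm.calibration(name): a dict with "K" (3x3 intrinsics, pixels), "R" (3x3) and "t" (3): a world point X has camera coordinates R X + t; the wrist camera has in their place "mount" (4x4, takes a point from camera to tool coordinates, whose origin is the TCP and whose axes are the tool frame's). Camera axes: x right, y down, z forward; pixel columns grow to the right and rows downward; lengths in mm; the calibration is good to about 2 mm. A picture is of the moment at which its call begins: read the wrist's pose just before it. calibration takes no time and is no camera call.
- arm.close_job(): hands the job in, once; it reports no verdict.
Trained networks look in the newest picture that a camera, given by its name, has taken for a name from the list of things; names that differ only in an ending like _2 or _b are one class to them, and where a whole thing is asked for, a point or a joint stands for the part that bears it (a point fixed in the world has none). Each returns a list of dicts, best first, with "confidence" (0 to 1); they miss things now and then, are a little off and sometimes report something else, mostly with a low value. They report only what shows in the picture. A call takes as long as a camera call. They do not tell look-alikes from the thing itself.
- arm.boxes_of(query, camera): "box" ([left, top, right, bottom] in pixels, round what is visible of it).
- arm.tip_of(query, camera): "centre" ([row, column] in pixels: a listed point, or the origin of a listed thing).
The state is a dict: "t": time; "q": joint angles; "qvel": joint speeds; "tau": joint torques, N m; "eef_pos": TCP position; "tool_rot": TCP orientation; "ft_force": force on the tool from outside, world axes, zero at the start; "wrist_torque": the same for the moment, N m; "grip_width": opening from 0.0 (shut) to 1.0 (fully open).
Only numpy, scipy, OpenCV 4.12 (cv2) and the standard library are available. Lean on these libraries where they do the work, as an engineer would, in place of code of your own. Each camera call takes 0.05 s, during which the arm holds its last target. There are 200 camera calls.

## Working session

There is one attempt and no reset: what is moved stays moved. The work goes in short steps, Python scripts to look and compute and a tool call to move; the robot and the scene stay as the last step left them, time stands still between calls to the robot, and variables do not carry over. Pictures are saved under pics/ and viewed, about 8 in all and at most 12, crops included, and the job is handed in when it is done.

Besides the shell and the picture viewer there is one more tool, called after "Call:" as name(argument=value, ...) on one line, values as JSON. step_arm: Moves the arm, as the interface text tells. Its arguments: {"type":"object","properties":{"turn":{"type":"array"},"linear":{"type":"array"},"jaw":{"type":"array"},"newtons":{"type":"number"}},"required":["turn","linear","jaw"]}

```bash
mkdir -p pics; ls; python3 - <<'E'
from plant import arm
import cv2, numpy as np
s=arm.read_state(); print(s['t'],s['eef_pos'],s['tool_rot'],s['grip_width'],arm.tcp_to_tips)
for c in ['scene','top']:
    im=arm.capture(c); cv2.imwrite(f'pics/{c}0.png',im)
    for q in ['board','slot_start','slot_corner','slot_end','carrier','cup','jar','tin','can','flask','tumbler','phone','fan']:
        print(c,q,[(np.round(d['centre']).tolist(),round(d['confidence'],2)) for d in arm.tip_of(q,c)[:3]])
    k=arm.calibration(c); print(k)
print(arm.read_state()['t'])
E
```

```text
pics
0.0 [ 210.49733025 -587.9929152   230.88298933] [-1.35166997  0.95314365 -0.95129292] 0.9988990862297569 17.0
scene board [([277.0, 278.0], 0.61)]
scene slot_start [([246.0, 286.0], 0.67)]
scene slot_corner [([267.0, 246.0], 0.67), ([293.0, 269.0], 0.17)]
scene slot_end [([248.0, 288.0], 0.24)]
scene carrier [([216.0, 246.0], 0.83), ([248.0, 287.0], 0.59)]
scene cup [([244.0, 288.0], 0.8), ([180.0, 165.0], 0.24)]
scene jar [([279.0, 330.0], 0.75), ([245.0, 282.0], 0.23)]
scene tin [([286.0, 312.0], 0.53)]
scene can []
scene flask [([179.0, 166.0], 0.66)]
scene tumbler [([385.0, 354.0], 0.75)]
scene phone [([160.0, 204.0], 0.71)]
scene fan [([153.0, 263.0], 0.74)]
{'K': array([[425.87946279,   0.        , 278.14246055],
       [  0.        , 425.87946279, 207.26449923],
       [  0.        ,   0.        ,   1.        ]]), 'R': array([[-0.84141421,  0.54005592, -0.01901931],
       [ 0.36971054,  0.54963096, -0.74914613],
       [-0.3941272 , -0.63737383, -0.66213167]]), 't': array([ 415.72109159,  -99.14370137, 1335.25390717])}
top board [([172.0, 229.0], 0.92), ([146.0, 209.0], 
[... 256 characters left out ...]
top tin [([181.0, 194.0], 0.73), ([190.0, 245.0], 0.51)]
top can [([222.0, 117.0], 0.68)]
top flask [([143.0, 426.0], 0.67), ([162.0, 111.0], 0.37)]
top tumbler [([164.0, 112.0], 0.57), ([181.0, 193.0], 0.29)]
top phone [([176.0, 230.0], 0.62), ([200.0, 444.0], 0.61), ([195.0, 246.0], 0.22)]
top fan [([261.0, 407.0], 0.63)]
{'K': array([[445.94047477,   0.        , 274.51028422],
       [  0.        , 445.94047477, 204.20339906],
       [  0.        ,   0.        ,   1.        ]]), 'R': array([[ 0.01317173, -0.99985192, -0.01107407],
       [-0.99391939, -0.01188115, -0.10946727],
       [ 0.10931949,  0.01244861, -0.99392871]]), 't': array([ -20.85130755,  475.58765394, 1115.45753413])}
1.4
```

```bash
python3 - <<'E'
import cv2
a=cv2.imread('pics/scene0.png'); b=cv2.imread('pics/top0.png')
cv2.imwrite('pics/top_c.png',cv2.resize(b[90:290,80:345],None,fx=3,fy=3,interpolation=cv2.INTER_CUBIC))
E
```

```text
(no output)
```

View pics/scene0.png

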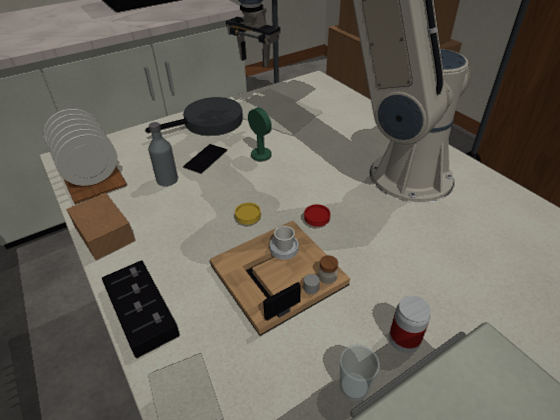

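View pics/top_c.png

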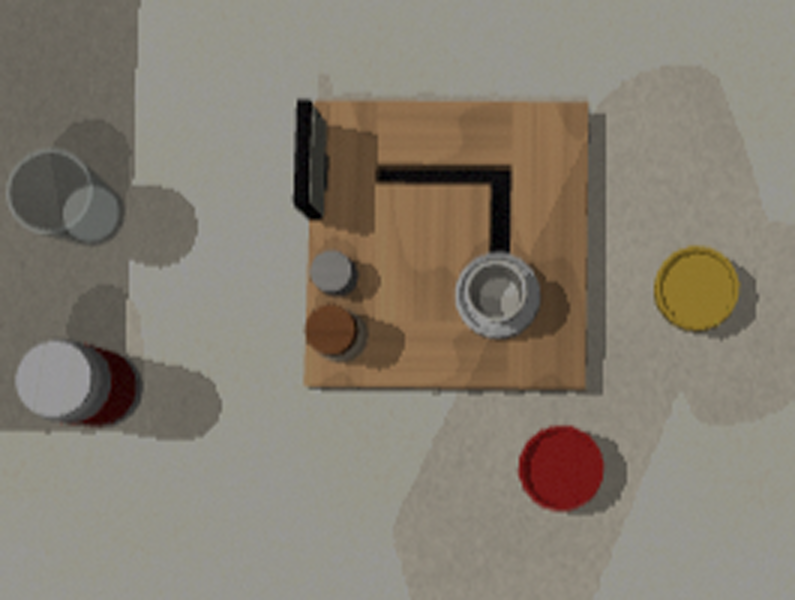

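The tray meant is the grey aluminium one carrying the white cup, at scene (col 284, row 245) and top (246, 188). The look-alikes are yellow at top (312, 186) and red at top (267, 246). They are the wrong colour, carry no cup and sit off the board. The enlarged crop confirms this. The board is nearly aligned with the world axes: leg 1 goes up the image, leg 2 goes left to the light, and the way is free. Next I fit the board pose from its corners in both views.

```bash
cat > h.py <<'E'
from plant import arm
import numpy as np, cv2
from scipy.spatial.transform import Rotation as Ro
def proj(c,X):
    k=arm.calibration(c); p=(k['K']@(k['R']@np.atleast_2d(X).T+k['t'][:,None])).T
    return p[:,:2]/p[:,2:]
def ray(c,uv,z):
    k=arm.calibration(c); C=-k['R'].T@k['t']; d=k['R'].T@np.linalg.inv(k['K'])@np.array([*uv,1.])
    return C+d*(z-C[2])/d[2]
E
python3 - <<'E'
from h import *
from scipy.optimize import least_squares
f=lambda p:(np.array(p)+.5)/3-.5+[80,90]
T=[((120,-120),(588,102)),((-120,-120),(586,387)),((-120,120),(305,387)),((69,-54),(511,166)),((51,-36),(491,184)),((69,64),(372,166)),((51,64),(372,184))]
S=[((-120,-120),(292,223)),((-120,120),(348,279)),((120,120),(266,323)),((120,-120),(211,263))]
B=np.array([(*a,26.) for a,_ in T]+[(*a,26.) for a,_ in S]); uvT=np.array([f(p) for _,p in T]); uvS=np.array([p for _,p in S],float)
def W(q,B=B):
    c,s=np.cos(q[2]),np.sin(q[2]); return np.c_[q[0]+c*B[:,0]-s*B[:,1],q[1]+s*B[:,0]+c*B[:,1],B[:,2]+q[3]]
def r(q):
    X=W(q); return np.r_[(proj('top',X[:7])-uvT).ravel(),(proj('scene',X[7:])-uvS).ravel()]
o=least_squares(r,[400,0,0,0],loss='soft_l1'); q=o.x
print('board x y yaw dz',np.round(q,4)); print(np.round(r(q).reshape(-1,2),1).tolist())
P=W(q,np.array([(-60,-45,26.),(60,-45,26),(60,55,26)])); print('start corner end',np.round(P,1))
tc=ray('top',f((498,295)),44); print('tray',tc)
g=np.array([(0,0)]); c,s=np.cos(q[2]),np.sin(q[2]); d=tc[:2]-q[:2]; print('tray in board',c*d[0]+s*d[1],-s*d[0]+c*d[1])
st=arm.read_state(); print(st['eef_pos'],'\n',Ro.from_rotvec(st['tool_rot']).as_matrix().round(3))
E
```

```text
board x y yaw dz [ 5.610797e+02  1.055491e+02  2.050000e-02 -4.433000e+00]
[[-1.2, 1.9], [0.2, -1.8], [0.3, -1.0], [-0.7, -0.1], [-0.9, 0.7], [0.5, 0.4], [0.4, 1.1], [-1.7, -1.2], [0.7, 0.0], [-3.1, 6.6], [0.3, -3.1]]
start corner end [[502.   59.3  21.6]
 [622.   61.8  21.6]
 [619.9 161.8  21.6]]
tray [514.21388262  58.44575772  44.        ]
tray in board -47.82281223068859 -46.13139342086125
[ 210.66751028 -588.39700563  231.58822544] 
 [[ 0.337 -0.     0.941]
 [-0.941  0.     0.337]
 [-0.    -1.    -0.   ]]
```

Call:
step_arm(turn=[[0,9,0],[0,18.5,0],[0,18.5,0],[0,18.5,0],[0,18.5,0],[0,18.5,0],[0,18.5,0],[0,18.5,0],[0,18.5,0],[0,18.5,0],[0,18.5,0],[0,18.5,0]], linear=[[-3,-3,2.5],[-8,-3,6.5],[-13,-3,10.6],[-18,-3,14.7],[-23,-3,18.8],[-28,-3,22.9],[-33,-3,27],[-38,-3,31.1],[-43,-3,35.2],[-48,-3,39.3],[-53,-3,43.4],[-53,-3,43.4]], jaw=[0,0,0,0,0,0,0,0,0,0,0,0])

```text
t: 2.9
eef_pos: [441.4, 59.9, 261.8]
tool_rot: [-1.22, 1.191, -1.191]
ft_force: [0.5, 0.1, -0.5]
grip_width: 0.005
```

```bash
python3 - <<'E'
from h import *
st=arm.read_state(); Rt=Ro.from_rotvec(st['tool_rot']).as_matrix()
print(st['t'],st['eef_pos'],st['grip_width'],'\n',Rt.round(3))
cv2.imwrite('pics/w1.png',arm.capture('wrist')); np.save('w1.npy',np.r_[st['eef_pos'],st['tool_rot']])
print(arm.calibration('wrist'))
for q in ['slot_start','slot_corner','slot_end','carrier','cup']: print(q,[(np.round(d['centre'],1).tolist(),round(d['confidence'],2)) for d in arm.tip_of(q,'wrist')[:3]])
E
```

```text
2.9 [441.38756509  59.92592018 261.81187554] 0.004838246972107488 
 [[ 0.024  0.001  1.   ]
 [-1.     0.001  0.024]
 [-0.001 -1.     0.001]]
{'K': array([[330.68335043,   0.        , 277.94816141],
       [  0.        , 330.68335043, 213.40564164],
       [  0.        ,   0.        ,   1.        ]]), 'mount': array([[ 9.99999706e-01, -5.38808797e-04, -5.45027393e-04,
        -1.21681861e+00],
       [ 3.93046623e-04, -2.49958433e-01,  9.68256488e-01,
        -1.51633260e+02],
       [-6.57939307e-04, -9.68256418e-01, -2.49958148e-01,
         6.95415038e+01],
       [ 0.00000000e+00,  0.00000000e+00,  0.00000000e+00,
         1.00000000e+00]])}
slot_start []
slot_corner [([17.8, 283.7], 0.82)]
slot_end [([16.3, 185.3], 0.62)]
carrier [([242.9, 319.6], 0.91), ([121.4, 427.5], 0.83)]
cup [([127.7, 282.8], 0.88)]
```

View pics/w1.png

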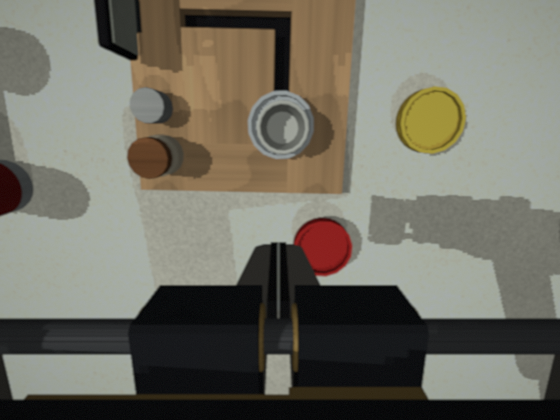

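The wrist view shows the tray and cup at (281, 125), the slot corner at about (284, 18) and the board's near edge at row 190. The red tray at (323, 246) lies on the table near the fingers. Next I get positions from this view and a second height check.

```bash
cat >> h.py <<'E'
def wray(p,uv,z):
    k=arm.calibration('wrist'); M=k['mount']; Rt=Ro.from_rotvec(p[3:]).as_matrix()
    C=Rt@M[:3,3]+p[:3]; d=Rt@M[:3,:3]@np.linalg.inv(k['K'])@np.array([*uv,1.])
    return C+d*(z-C[2])/d[2]
E
python3 - <<'E'
from h import *
p=np.load('w1.npy')
for n,uv,z in [('tray rim',(281,124.5),44),('corner',(283.7,17.8),26),('end',(185.3,16.3),26),('edgeR',(346,192),26),('edgeL',(141,190),26),('slot in',(276,28),26),('slot out',(291,12),26),('red',(323,245),18),('jar top',(150,157),81),('tin top',(150,104),58)]:
    print(n,wray(p,uv,z).round(1))
for n,uv,z in [('red',(267,245),18),('edgeR',(275,219),26),('edgeL',(181.5,219),26),('slotin',(243.5,151.2),26),('slotout',(250,145.2),26),('can',(98,216.5),115),('fan',(407,261),0)]: print('top',n,ray('top',uv,z).round(1))
# tray height from two views: triangulate the rim centre
k=arm.calibration('wrist')
best=min(np.arange(0,90,1.),key=lambda z:np.linalg.norm(wray(p,(281,124.5),z)-ray('top',(245.8,188.2),z))); print('rim z',best)
for z in (26,44,60): print(z,np.linalg.norm(wray(p,(281,124.5),z)-ray('top',(245.8,188.2),z)))
E
```

```text
tray rim [514.8  59.9  44. ]
corner [623.3  59.7  26. ]
end [622.3 163.   26. ]
edgeR [439.3 -19.6  26. ]
edgeL [435.9 224.2  26. ]
slot in [613.4  67.6  26. ]
slot out [628.9  52.2  26. ]
red [369.1   2.7  18. ]
jar top [480.1 189.7  81. ]
tin top [531.8 194.5  58. ]
top red [371.7   3.   18. ]
top edgeR [437.9 -16.6  26. ]
top edgeL [434.9 222.4  26. ]
top slotin [613.2  67.4  26. ]
top slotout [629.3  50.9  26. ]
top can [431.8 400.6 115. ]
top fan [ 335.7 -357.5    0. ]
rim z 32.0
26 1.3336150759773269
44 2.116832523476227
60 4.555613604263222
```

Call:
step_arm(turn=[[0,0,0],[0,0,0],[0,0,0],[0,0,0],[0,0,0],[0,0,0],[0,0,0],[0,0,0]], linear=[[0,4,0.5],[0,8,0.5],[0,12,0.5],[0,15,0.5],[0,18,0.5],[0,20,0.5],[0,21,0.5],[0,21,0.5]], jaw=[0,0,0,0,0,0,0,0], newtons=20)

```text
t: 4.2
eef_pos: [445.4, 56.3, 51.4]
tool_rot: [-1.219, 1.195, -1.194]
ft_force: [-0.0, 0.2, -0.2]
grip_width: 0.006
```

```bash
python3 - <<'E'
from h import *
st=arm.read_state(); p=np.r_[st['eef_pos'],st['tool_rot']]; print(st['eef_pos'],st['ft_force'])
a=arm.capture('wrist'); b=arm.capture('scene')[150:350,170:400]
cv2.imwrite('pics/c2.png',np.hstack([cv2.resize(a,(420,400)),cv2.resize(b,(380,400))]))
E
```

```text
[445.3593504   56.29084216  51.4426616 ] [-0.00068951  0.17868523 -0.19822752]
```

View pics/c2.png

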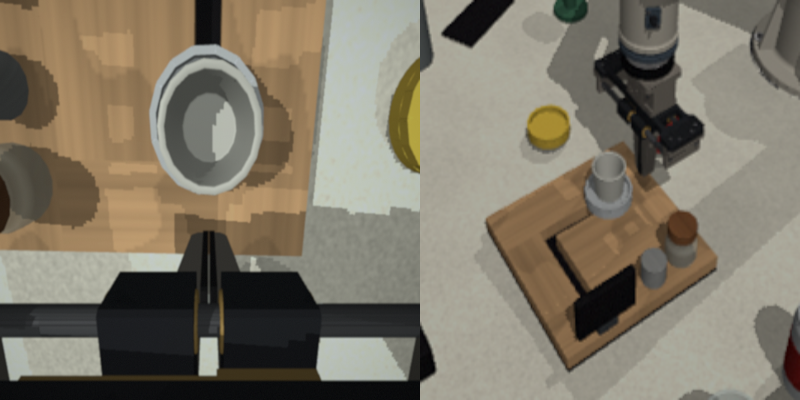

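Fingers are low behind the tray and centred, with nothing touched. I'm starting the push along leg 1.

Call:
step_arm(turn=[[0,0,0],[0,0,0],[0,0,0],[0,0,0],[0,0,0],[0,0,0],[0,0,0],[0,0,0],[0,0,0],[0,0,0],[0,0,0],[0,0,0]], linear=[[-0.2,0,0.6],[-0.2,0,1.2],[-0.2,0,1.7],[-0.2,0,2.1],[-0.2,0,2.5],[-0.2,0,2.9],[-0.2,0,3.4],[-0.2,0,4.0],[-0.2,0,4.6],[-0.2,0,5.2],[-0.2,0,5.8],[-0.2,0,6.4]], jaw=[0,0,0,0,0,0,0,0,0,0,0,0])

```text
t: 5.8
eef_pos: [510.0, 60.3, 51.6]
tool_rot: [-1.219, 1.194, -1.194]
ft_force: [-2.6, -0.6, -1.3]
grip_width: 0.004
```

Call:
step_arm(turn=[[0,0,0],[0,0,0],[0,0,0],[0,0,0],[0,0,0],[0,0,0],[0,0,0],[0,0,0],[0,0,0]], linear=[[0,0,0.6],[0,0,1.2],[0,0,1.8],[0,0,2.4],[0,0,3.0],[0,0,3.6],[0,0,4.2],[0,0,4.6],[0,0,5.0]], jaw=[0,0,0,0,0,0,0,0,0])

```text
t: 6.92
eef_pos: [559.7, 61.3, 51.6]
tool_rot: [-1.219, 1.194, -1.194]
ft_force: [-2.9, 0.5, 1.0]
grip_width: 0.006
```

```bash
python3 - <<'E'
from h import *
st=arm.read_state(); print(st['t'],st['eef_pos'],st['ft_force'])
a=arm.capture('wrist'); b=arm.capture('scene')[150:350,170:400]
cv2.imwrite('pics/c3.png',np.hstack([cv2.resize(a,(420,400)),cv2.resize(b,(380,400))]))
E
```

```text
6.925 [559.68701626  61.33434417  51.57988293] [-2.90114584  0.50409576  1.01500089]
```

View pics/c3.png

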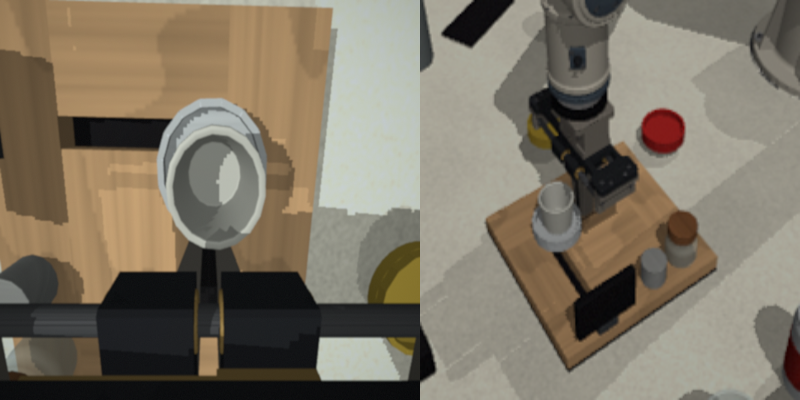

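Call:
step_arm(turn=[[0,0,0],[0,0,0],[0,0,0],[0,0,0]], linear=[[0,0,0.4],[0,0,0.8],[0,0,1.2],[0,0,1.4]], jaw=[0,0,0,0])

```text
t: 7.52
eef_pos: [573.9, 61.7, 51.6]
tool_rot: [-1.219, 1.194, -1.194]
ft_force: [-3.3, -0.1, 0.4]
grip_width: 0.003
```

Call:
step_arm(turn=[[0,0,0],[0,0,0]], linear=[[0,0,0.2],[0,0,0.2]], jaw=[0,0])

```text
t: 7.78
eef_pos: [575.8, 61.7, 51.6]
tool_rot: [-1.219, 1.194, -1.194]
ft_force: [-2.4, 0.1, 0.1]
grip_width: 0.007
```

Call:
step_arm(turn=[[0,0,0],[0,0,0]], linear=[[0,0,0.1],[0,0,0.1]], jaw=[0,0])

```text
t: 8.02
eef_pos: [576.5, 61.7, 51.6]
tool_rot: [-1.219, 1.194, -1.194]
ft_force: [-2.8, -0.1, -0.1]
grip_width: 0.007
```

Call:
step_arm(turn=[[0,0,0],[0,0,0]], linear=[[0,0,0.15],[0,0,0.15]], jaw=[0,0])

```text
t: 8.28
eef_pos: [578.3, 61.7, 51.6]
tool_rot: [-1.219, 1.194, -1.194]
ft_force: [-2.2, 0.0, 0.3]
grip_width: 0.007
```

Call:
step_arm(turn=[[0,0,0],[0,0,0]], linear=[[0,0,0.15],[0,0,0.15]], jaw=[0,0])

```text
t: 8.52
eef_pos: [578.8, 61.7, 51.4]
tool_rot: [-1.22, 1.195, -1.193]
ft_force: [-4.8, -0.3, 2.5]
grip_width: 0.003
```

```bash
python3 - <<'E'
from h import *
st=arm.read_state(); p=np.r_[st['eef_pos'],st['tool_rot']]; print(st['t'],p,st['ft_force'])
a=arm.capture('wrist'); cv2.imwrite('pics/w4.png',a)
print([(np.round(d['centre'],1).tolist(),round(d['confidence'],2)) for d in arm.tip_of('carrier','wrist')[:3]])
a=arm.capture('top'); cv2.imwrite('pics/t4.png',a)
for d in arm.tip_of('carrier','top')[:4]: print(d, ray('top',d['centre'][::-1],26).round(1))
E
```

```text
8.525 [578.80468116  61.74360498  51.44437919  -1.22026344   1.19503277
  -1.19305195] [-4.75712315 -0.25378861  2.46890294]
[([330.0, 541.2], 0.76)]
{'centre': [185.7, 307.2], 'confidence': 0.83} [524.6 -98.2  26. ]
{'centre': [247.5, 264.8], 'confidence': 0.47} [365.2   8.3  26. ]
{'centre': [198.0, 442.5], 'confidence': 0.33} [ 496.9 -443.5   26. ]
```

The force has risen at x = 578.8 and the motion has stopped, so the pin is at the corner's end wall. That puts the tray centre at about x = 624, consistent with the measured corner. Now I back off, go round at low height and come to the tray's −y side.

Call:
step_arm(turn=[[0,0,0],[0,0,0],[0,0,0],[0,0,0],[0,0,0],[0,0,0],[0,0,0],[0,0,0],[0,0,0],[0,0,0]], linear=[[0,0,-1],[0,0,-4],[0,0,-6],[3.6,0,-6],[7.2,0,-6],[7.2,0,-2.5],[7.2,0,1],[7.2,0,3.2],[7.2,0,4.2],[7.2,0,4.2]], jaw=[0,0,0,0,0,0,0,0,0,0])

```text
t: 9.98
eef_pos: [623.1, -9.3, 51.5]
tool_rot: [-1.219, 1.193, -1.194]
ft_force: [0.6, -0.1, -0.5]
grip_width: 0.004
```

```bash
python3 - <<'E'
from h import *
st=arm.read_state(); p=np.r_[st['eef_pos'],st['tool_rot']]; print(st['t'],p,st['ft_force'])
a=arm.capture('top')[90:230,120:320]; b=arm.capture('scene')[150:350,170:400]
cv2.imwrite('pics/c5.png',np.hstack([cv2.resize(a,(420,294)),cv2.resize(b,(338,294))]))
E
```

```text
9.975 [623.12136936  -9.33614665  51.5405222   -1.21879083   1.19334987
  -1.19394823] [ 0.57733231 -0.0928969  -0.49707566]
```

View pics/c5.png

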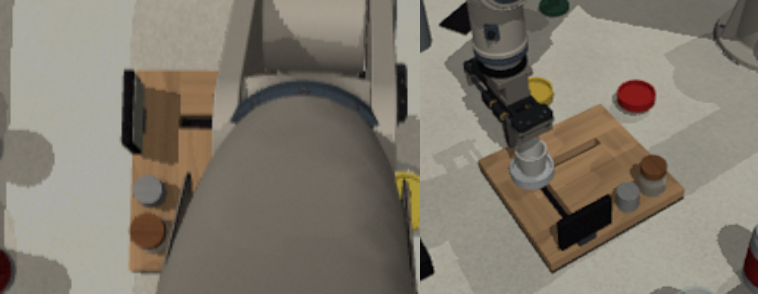

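Call:
step_arm(turn=[[0,0,0],[0,0,0],[0,0,0],[0,0,0],[0,0,0],[0,0,0],[0,0,0],[0,0,0],[0,0,0],[0,0,0]], linear=[[-0.5,0,0],[-1.0,0,0],[-1.4,0,0],[-1.8,0,0],[-2.2,0,0],[-2.6,0,0],[-3.1,0,0],[-3.7,0,0],[-4.3,0,0],[-4.9,0,0]], jaw=[0,0,0,0,0,0,0,0,0,0])

```text
t: 11.32
eef_pos: [622.0, 40.1, 51.6]
tool_rot: [-1.219, 1.194, -1.194]
ft_force: [0.1, -3.6, 1.0]
grip_width: 0.006
```

```bash
python3 - <<'E'
from h import *
st=arm.read_state(); p=np.r_[st['eef_pos'],st['tool_rot']]; print(st['t'],p,st['ft_force'])
a=arm.capture('wrist'); b=arm.capture('scene')[150:350,170:400]
cv2.imwrite('pics/c6.png',np.hstack([cv2.resize(a,(420,400)),cv2.resize(b,(380,400))]))
E
```

```text
11.325 [622.01170302  40.10158642  51.57480992  -1.2190765    1.19371315
  -1.19371295] [ 0.07951955 -3.55438426  1.01653069]
```

View pics/c6.png

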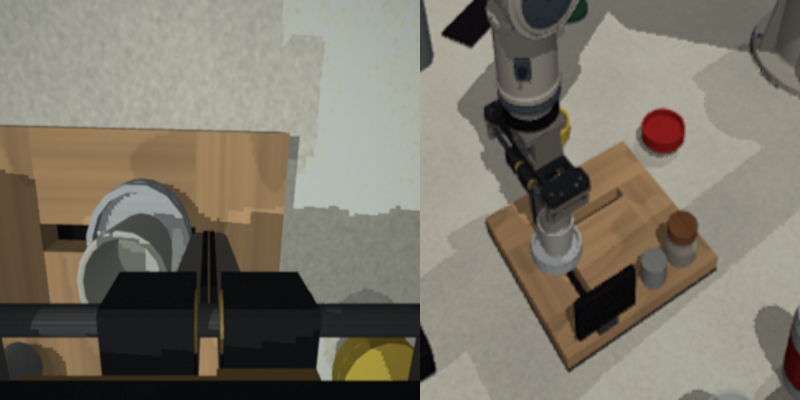

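Call:
step_arm(turn=[[0,0,0],[0,0,0],[0,0,0],[0,0,0],[0,0,0],[0,0,0],[0,0,0],[0,0,0],[0,0,0],[0,0,0],[0,0,0]], linear=[[-0.6,0,0],[-1.2,0,0],[-1.8,0,0],[-2.4,0,0],[-3.0,0,0],[-3.6,0,0],[-4.2,0,0],[-4.8,0,0],[-5.3,0,0],[-5.8,0,0],[-6.1,0,0]], jaw=[0,0,0,0,0,0,0,0,0,0,0])

```text
t: 12.8
eef_pos: [620.7, 100.9, 51.6]
tool_rot: [-1.219, 1.194, -1.194]
ft_force: [-0.4, -2.6, -0.5]
grip_width: 0.004
```

Call:
step_arm(turn=[[0,0,0],[0,0,0],[0,0,0]], linear=[[-0.3,0,0],[-0.5,0,0],[-0.5,0,0]], jaw=[0,0,0])

```text
t: 13.18
eef_pos: [620.7, 105.9, 51.6]
tool_rot: [-1.219, 1.194, -1.194]
ft_force: [-0.8, -1.2, -0.4]
grip_width: 0.006
```

Call:
step_arm(turn=[[0,0,0],[0,0,0]], linear=[[-0.2,0,0],[-0.2,0,0]], jaw=[0,0])

```text
t: 13.42
eef_pos: [620.6, 107.7, 51.6]
tool_rot: [-1.219, 1.194, -1.194]
ft_force: [0.0, -2.1, -0.2]
grip_width: 0.003
```

Call:
step_arm(turn=[[0,0,0],[0,0,0]], linear=[[-0.15,0,0],[-0.15,0,0]], jaw=[0,0])

```text
t: 13.68
eef_pos: [620.6, 109.2, 51.6]
tool_rot: [-1.219, 1.194, -1.194]
ft_force: [0.6, -1.2, -0.1]
grip_width: 0.005
```

Call:
step_arm(turn=[[0,0,0],[0,0,0]], linear=[[-0.15,0,0],[-0.15,0,0]], jaw=[0,0])

```text
t: 13.92
eef_pos: [620.5, 110.8, 51.6]
tool_rot: [-1.219, 1.194, -1.194]
ft_force: [-0.1, -1.5, -0.6]
grip_width: 0.003
```

Call:
step_arm(turn=[[0,0,0],[0,0,0]], linear=[[-0.1,0,0],[-0.1,0,0]], jaw=[0,0])

```text
t: 14.18
eef_pos: [620.5, 111.7, 51.6]
tool_rot: [-1.219, 1.194, -1.194]
ft_force: [0.5, -2.1, -0.0]
grip_width: 0.006
```

Call:
step_arm(turn=[[0,0,0],[0,0,0]], linear=[[-0.15,0,0],[-0.15,0,0]], jaw=[0,0])

```text
t: 14.42
eef_pos: [620.5, 112.6, 51.6]
tool_rot: [-1.22, 1.193, -1.194]
ft_force: [0.9, -5.6, -0.5]
grip_width: 0.006
```

Call:
step_arm(turn=[[0,0,0],[0,0,0]], linear=[[-0.15,0,0],[-0.15,0,0]], jaw=[0,0])

```text
t: 14.68
eef_pos: [620.5, 112.8, 51.7]
tool_rot: [-1.221, 1.192, -1.195]
ft_force: [0.3, -11.6, 1.5]
grip_width: 0.006
```

```bash
python3 - <<'E'
from h import *
st=arm.read_state(); p=np.r_[st['eef_pos'],st['tool_rot']]; print(st['t'],p[:3],st['ft_force'])
b=arm.capture('scene')
for d in arm.tip_of('carrier','scene')[:3]: print(d, ray('scene',d['centre'][::-1],26).round(1))
cv2.imwrite('pics/c7.png',cv2.resize(b[200:340,200:370],None,fx=4,fy=4,interpolation=cv2.INTER_CUBIC))
E
```

```text
14.675 [620.45515056 112.84983268  51.6662964 ] [  0.3286665  -11.55305469   1.45518085]
{'centre': [214.3, 320.0], 'confidence': 0.87} [361.7   7.7  26. ]
{'centre': [295.0, 269.4], 'confidence': 0.73} [621.  161.8  26. ]
```

View pics/c7.png

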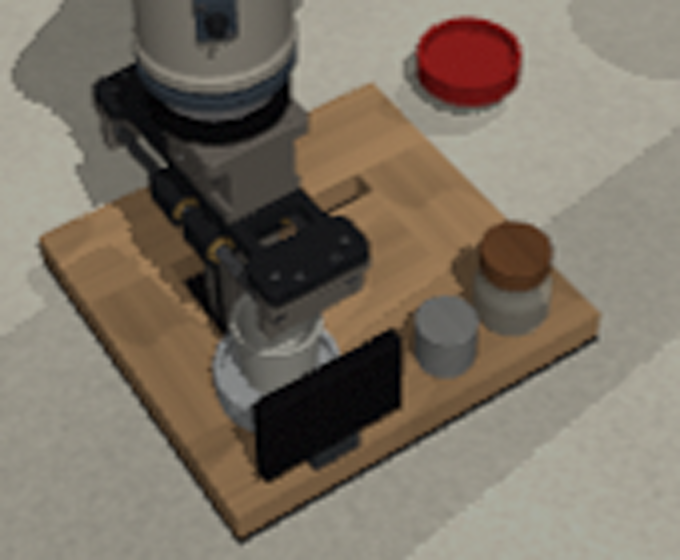

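The force has risen to 11.6 N with no further motion, so the tray is against the end wall. The detector puts it at (621, 162), on the slot end. The jar, tin and light stand untouched. Now I back off, then lift clear.

Call:
step_arm(turn=[[0,0,0],[0,0,0],[0,0,0],[0,0,0],[0,0,0],[0,0,0],[0,0,0],[0,0,0],[0,0,0],[0,0,0],[0,0,0]], linear=[[0.5,0,0],[2,0,0],[5,0,0],[9,-2,0],[12,-6,0],[15,-11,0],[18,-16,-3],[23,-18,-6],[28,-18,-9],[32,-18,-12],[32,-18,-12]], jaw=[0,0,0,0,0,0,0,0,0,0,0])

```text
t: 16.15
eef_pos: [505.2, -210.4, 231.8]
tool_rot: [-1.217, 1.197, -1.197]
ft_force: [0.2, -0.8, 1.2]
grip_width: 0.005
```

```bash
python3 - <<'E'
from h import *
st=arm.read_state(); print(st['t'],st['eef_pos'],st['ft_force'])
a=arm.capture('top')
for d in arm.tip_of('carrier','top')[:3]: print(d, ray('top',d['centre'][::-1],26).round(1))
for d in arm.tip_of('cup','top')[:3]: print('cup',d, ray('top',d['centre'][::-1],36).round(1))
b=arm.capture('scene')
for d in arm.tip_of('carrier','scene')[:3]: print(d, ray('scene',d['centre'][::-1],26).round(1))
A=cv2.resize(a[90:240,80:300],None,fx=2.7,fy=2.7)[:,:430]; B=cv2.resize(b[200:340,200:370],None,fx=2.1,fy=2.1)
h=max(A.shape[0],B.shape[0]); A,B=[cv2.copyMakeBorder(x,0,h-x.shape[0],0,0,cv2.BORDER_CONSTANT) for x in (A,B)]
cv2.imwrite('pics/c8.png',np.hstack([A,B]))
E
```

```text
16.15 [ 505.17161295 -210.38240379  231.83227494] [ 0.21072599 -0.81239801  1.1613173 ]
{'centre': [245.8, 265.7], 'confidence': 0.8} [369.5   6.1  26. ]
{'centre': [183.1, 310.0], 'confidence': 0.76} [ 531.5 -105.4   26. ]
{'centre': [145.8, 206.9], 'confidence': 0.54} [626.6 163.   26. ]
cup {'centre': [145.7, 204.7], 'confidence': 0.6} [624.3 167.   36. ]
{'centre': [213.4, 319.5], 'confidence': 0.86} [360.6   4.   26. ]
{'centre': [216.3, 245.8], 'confidence': 0.56} [535.4 -99.2  26. ]
{'centre': [296.3, 269.3], 'confidence': 0.55} [623.1 164.7  26. ]
```

View pics/c8.png

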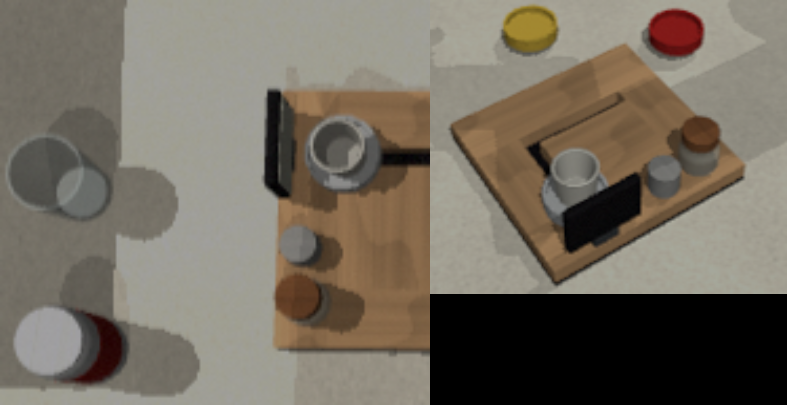

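The tray is home in front of the light at top (207, 146), the cup is upright inside its rim, everything else stands where it was, and the hand is clear.

Call:
step_arm(turn=[[0,0,0],[0,0,0],[0,0,0],[0,0,0]], linear=[[0,0,0],[0,0,0],[0,0,0],[0,0,0]], jaw=[0,0,0,0])

```text
t: 16.9
eef_pos: [507.2, -207.7, 231.5]
tool_rot: [-1.219, 1.194, -1.194]
ft_force: [1.1, -0.2, -0.7]
grip_width: 0.006
```

```bash
python3 -c "
from plant import arm
print(arm.close_job())"
```

```text
the job is handed in; nothing more can be done
None
```

I pushed the tray with the closed fingers along the first leg until the pin met the corner wall. Then I went round to the tray's other side and pushed it along the second leg until the pin met the end wall. The contact force there rose to 11.6 N with no further motion. I backed the hand off and handed the job in at about 17 s.

**Tray position:** The last detections put the tray at (627, 163) mm from the top camera and (623, 165) mm from the scene camera. The slot end was estimated at about (620, 162) mm, with the wrist camera giving (622, 163). That is 3 to 7 mm off by camera, within the limit of 8 mm. The wall contact is the stronger evidence that it is home.

**Cup and the rest:** The last pictures show the cup upright, about 5 mm off the tray's centre. The jar, tin, can, tumbler and the two look-alike trays looked undisturbed. The flask, phone and fan were outside those crops; the arm stayed well away from them.

**Checks that disagreed:**
- My first board fit left residuals of up to 7 px and a height 4 mm too low. I used the top and wrist views instead, which agreed to within about 3 mm.
- The two-view height of the tray's rim came out at 32 mm against 44 mm from the text. The baseline was too short to settle this, because the rays missed by only 2 mm at 44.

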